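Mount a drilling template on twin pins, clamp it and tug-test it

TASK

Take the yellow drilling template by its black handle and lower it, either way round, over both steel pins of the grey drilling fixture until it lies flat on the panel, not letting go before it is down. Then swing the red turn clamp all the way across so that its nose reaches over the template's end, and tug the template up by its handle against the clamp to check that it is held (if it lifts free, seat and clamp it again). Leave it lying flat, clamped and let go, with the meter, oiler, reel and screwdriver undisturbed.

Things in the scene. Friction and masses are not known exactly. Their poses are not given: they have to be found in the camera images.
- template: loose yellow drilling template, 0.25 to 0.5 kg: plate 80 (x) x 200 (y) x 10 (z) mm, origin at the centre of its underside. Two through holes 16 mm in diameter at y = -65 and +65 mm, x = 0; turned by half a turn it fits as well. Six brass drill bushings stand 3 mm above the plate
- handle (a point): middle of the top of the template's black bridge handle, 70 mm above the plate's underside, over its centre. The grip bar is 62 mm along the template's x, 18 mm thick along y and 34 mm high; pinch it across y from above. Keep the fingertips at most 36 mm below this point: the pins rise to 40 mm below it when the template is seated
- fixture: fixed grey drilling fixture, origin midway between its two pins, on its underside (bench top). Base 96 (x) x 270 mm (y -115 to +155), 14 mm thick, with a 4 mm aluminium panel, 74 x 186 mm, on it. Upright steel pins at y = -65 and +65 mm, x = 0, 12 mm in diameter, straight from z = 18 to 36 mm, then tapering to 4 mm wide at z = 48 mm. The clamp stands at the +y end
- seat (a point): point on top of the panel midway between the pins, 18 mm above the bench: the template's origin comes here when it is seated. Axes as the fixture's. Beware: a shelf hangs over the back of the bench, its front edge at x = 0.625 m and underside 0.345 m above the bench, so carry things low and along straight lines
- clamp_pivot (a point): point on the vertical axis of the red turn clamp, 125 mm from the seat along the fixture's +y, at the underside of the clamp's bar: 30.5 mm above the bench, 2.5 mm above the top face of the seated template, which can rise that much before the clamp stops it
- clamp_knob (a point): top centre of the clamp's black knob: an upright post 14 mm in diameter, its top 77 mm above the bench, 45 mm from the pivot axis. The red bar below it, 92 x 18 x 8 mm (top 39 mm above the bench), is centred on the pivot, knob on one end, nose on the other. Pinch the knob from above and lead it round, or push it sideways
- clamp (a joint): turn clamp's angle about its vertical pivot, rad. 0 = closed, at its stop: knob towards the fixture's +y, nose 20 mm over the template's end. Grows counterclockwise from above (at 1.57 the knob points to the fixture's -x and the nose is clear of the template). Stays where left; takes about 1.5 N at the knob. Starts open, 1.3 to 1.75
- multimeter: orange handheld meter, 170 x 85 x 44 mm, bystander, origin under its centre
- oil_bottle: small cream oiler with red spout, 34 x 33 x 95 mm, standing, bystander, origin under its centre
- solder_reel: white reel, 60 mm across, 50 mm tall, standing, bystander, origin under its centre
- screwdriver: orange-handled screwdriver, 190 mm long, lying, bystander, origin under its middle

How it is judged:
On the way, in this order (a step that is already met when the one before it is completed fails the run):
1. the template lies flat on the panel with both pins through its holes, the clamp still open (horizontal distance between template and seat below 0.004 m and z of template in the frame of seat below 0.002 m and angle between template's own z axis and vertical below 0.03 rad and angle between the y axis of template and the y axis of fixture, either way round below 0.05 rad and value of joint clamp above 0.8 rad), for 0.2 s.
2. the clamp is swung across over the seated template (horizontal distance between template and seat below 0.004 m and z of template in the frame of seat below 0.002 m and angle between template's own z axis and vertical below 0.03 rad and angle between the y axis of template and the y axis of fixture, either way round below 0.05 rad and value of joint clamp below 0.2 rad), for 0.2 s.
3. the template is tugged upward by the gripper so that it presses up against the closed clamp with more than 2 N (value of joint clamp below 0.2 rad and contact force between template and clamp above 2 N and contact force between template and the fingers above 1 N), for 0.1 s.
At the end, for the whole second after the job is handed in: Template at rest on the panel, both pins through it: within 4 mm of the seat sideways, under 2 mm above it, tilt under 0.03 rad, long axis within 0.05 rad of the fixture's; clamp under 0.2 rad; gripper off it; meter, oiler, reel and screwdriver within 30 mm of their starts (all of step 2 and linear speed of template below 0.02 m/s and contact force between template and the fingers below 0.1 N and distance of each of multimeter, oil_bottle, solder_reel, screwdriver from where it was at the start of the episode below 0.03 m); the robot touches nothing.
It fails at once if the template is let go over the fixture while it is still more than 15 mm above its seat (horizontal distance between template and seat below 0.06 m and z of template in the frame of seat above 0.015 m and contact force between template and the fingers below 0.05 N).
It fails at once if a bystander is pushed more than 30 mm from its place (distance of any of multimeter, oil_bottle, solder_reel, screwdriver from where it was at the start of the episode above 0.03 m).
It also fails if it takes over 64 s, if anything falls off the work surface, if the arm or the gripper's body presses on something with over 40 N, if the wrist force passes 120 N, or if a joint passes its speed limit or range.

ROBOT

A 7-joint arm with a two-finger parallel gripper is mounted at the origin on a cart in front of the work surface, level with it; the furniture and walls round the work are solid. World frame = base frame: x ahead of the robot, y to its left, z up, the work surface at z = 0. Lengths are in m, angles in rad, forces in N, time in s.
With the tool pointing down it reaches from about 0.35 to 0.9 m from the base axis. Payload 8.1 kg.
Tool frame: the origin (TCP) lies midway between the tips of the shut fingers; the grasp point (between the pads) lies 19 mm behind it; z points along the fingers, x is the direction in which the jaws open and shut, and the axes are right-handed (so a half turn about z gives the same grasp; the last joint's range is limited). The gripper opens to 92 mm and grips with 3 to 60 N. Pads are 19 mm wide; open, the fingers measure 130 mm over their backs; the gripper's body (75 mm by 190 mm) begins 47 mm behind the grasp point.
Start: joints at [-1.402, 0.434, 0.025, 1.573, -0.012, 1.134, -0.075], TCP at [0.168, 0.602, 0.227] pointing down, gripper open.
Joint ranges: [-2.62, 2.62], [-0.44, 2.09], [-1.27, 1.32], [0.08, 2.57], [-1.32, 4.46], [0.12, 2], [-2.74, 2.74]. Speed limits (rad/s): [2.22, 2.22, 3.01, 3.01, 3.14, 3.14, 3.14].

INTERFACE

Orientations are given as a rotation vector (axis times angle).
In Python, from cell import arm gives the robot as it stands. The module is installed in compiled form; this text tells all that it offers.
- The arm moves only by the tool play_rows, never from a script. Its argument "motion" is a list of rows, each a list of 7 numbers: the gripper's target within -1 to 1 (fully open at 1, half-way at 0, shut at -1), then the shift along the tool's x, y, z in mm, then the turn, a rotation vector about the tool's x, y, z in rad. In form: [[claw, tx, ty, tz, ax, ay, az], ...]. A call has 1 to 10 rows; each row is the pose to reach, as a shift and turn from the pose measured when the call began, along the tool's axes at that moment; what a row does not reach only later rows make up. A row lasts 1/10 s, in which the tool goes at most 50 mm and 8.59 degrees, less where a joint would pass 70% of its speed; a pose out of reach is approached as far as the arm can. A call with a gripper value outside its range is refused whole. The fingers move at their own pace and stop on an object; "force" is the grip in N (left out, the last holds). Time passes only in rows, so rows that repeat a pose let the fingers close. It gives the time, the measured TCP pose, the force and the opening at its end, in the units of the state.
- arm.observe(): the state, without advancing time (a new reading comes with each control period).
- arm.get_image(name): name is "scene" or "top"; returns a dict with "img" (420x560x3 uint8, blue, green, red), "depth" (420x560 float32, m along the optical axis (not along the pixel's ray), 0 where there is no reading), "K" (3x3 intrinsics, pixels), "rvec" (rotation vector, rad) and "tvec" (3), from world to camera coordinates, as OpenCV has them. Camera axes: x right, y down, z forward; pixel columns grow to the right and rows downward; lengths in m; the calibration is good to about 2 mm. A picture is of the moment at which its call begins.
- arm.sign_off(): hands the job in, once; it reports no verdict.
Trained networks look in a picture, given as the dict that the camera call returned (one of the last four; its "shot" number tells which), for a name from the list of things; names that differ only in an ending like _2 or _b are one class to them, and where a whole thing is asked for, a point or a joint stands for the part that bears it (a point fixed in the world has none). Each returns a list of dicts, best first, with "score" (0 to 1); they miss things now and then, are a little off and sometimes report something else, mostly with a low value. They report only what shows in the picture. A call takes as long as a camera call.
- arm.look_for(picture, query): "box" ([left, top, width, height] as shares, 0 to 1, of the picture: columns of its width, rows of its height, round what is visible of it).
The state is a dict: "clock": time; "joints": joint angles; "dq": joint speeds; "joint_efforts": joint torques, N m; "position": TCP position; "ee_rot": TCP orientation; "force": force on the tool from outside, world axes, zero at the start; "ft_torque": the same for the moment, N m; "width": opening from 0.0 (shut) to 1.0 (fully open).
Only numpy, scipy, OpenCV 4.12 (cv2) and the standard library are available. Lean on these libraries where they do the work, as an engineer would, in place of code of your own. Each camera call takes 0.05 s, during which the arm holds its last target. There are 200 camera calls.

## Working session

There is one attempt and no reset: what is moved stays moved. The work goes in short steps, Python scripts to look and compute and a tool call to move; the robot and the scene stay as the last step left them, time stands still between calls to the robot, and variables do not carry over. Pictures are saved under pics/ and viewed, on a budget of 10 in all, crops included, one or two more only if the job needs it, and the job is handed in when it is done.

Besides the shell and the picture viewer there is one more tool, called after "Call:" as name([rows], argument=value, ...), one row to a line, values as JSON. play_rows: Moves the arm, as the interface text tells. Its arguments: {"type":"object","properties":{"motion":{"type":"array"},"force":{"type":"number"}},"required":["motion"]}

```bash
mkdir -p pics
cat > h.py <<'E'
import numpy as np, cv2
from scipy.spatial.transform import Rotation as R
from cell import arm
np.set_printoptions(precision=4,suppress=True)
def world(p):
    K,D=p["K"],p["depth"]; v,u=np.mgrid[:420,:560]
    c=np.stack([(u-K[0,2])/K[0,0]*D,(v-K[1,2])/K[1,1]*D,D],-1)
    M=R.from_rotvec(np.ravel(p["rvec"])).as_matrix()
    return (c-np.ravel(p["tvec"]))@M
def rel(target,rot=None):
    s=arm.observe(); M=R.from_rotvec(s["ee_rot"]).as_matrix()
    return M.T@(np.array(target)-s["position"])*1000
E
python3 - <<'E'
from h import *
s=arm.observe();print(s)
for n in("scene","top"):
    p=arm.get_image(n); cv2.imwrite(f"pics/{n}0.png",p["img"]); np.save(f"{n}0.npy",p,allow_pickle=True)
    W=world(p)
    print(n,p["K"][0,0],-R.from_rotvec(np.ravel(p["rvec"])).as_matrix().T@np.ravel(p["tvec"]))
    for q in("template","handle","fixture","clamp_knob","clamp","clamp_pivot","multimeter","oil_bottle","solder_reel","screwdriver"):
        for d in arm.look_for(p,q)[:2]:
            l,t,w,h=np.array(d["box"])*[560,420,560,420]
            x,y=int(l+w/2),int(t+h/2)
            print(q,round(d["score"],2),np.round([l,t,w,h]),W[min(y,419),min(x,559)])
E
```

```text
{'clock': 0.0, 'joints': array([-1.4016,  0.4352,  0.025 ,  1.5741, -0.0116,  1.134 , -0.0751]), 'dq': array([-0.0016, -0.0001,  0.0003,  0.0018,  0.0016, -0.0001,  0.    ]), 'joint_efforts': array([ -0.0008, -66.7876,   0.9847, -31.4441,  -0.0605,   0.0432,
         0.0002]), 'position': array([0.1677, 0.6015, 0.2259]), 'ee_rot': array([ 2.5011,  1.8992, -0.0018]), 'force': array([-0.0869,  0.5196,  0.3132]), 'ft_torque': array([-0.0162, -0.0027, -0.0241]), 'width': 1.0003053264888808}
scene 420.670987674829 [-0.0568 -0.4239  0.8645]
template 0.87 [277. 236.  89.  52.] [ 0.4814 -0.2208  0.0447]
fixture 0.85 [148. 168.  86.  66.] [0.514  0.191  0.0174]
clamp_knob 0.78 [143. 170.  33.  24.] [0.5218 0.3007 0.0388]
clamp 0.76 [144. 168.  32.  27.] [0.5247 0.3002 0.0365]
clamp_pivot 0.65 [144. 168.  93.  67.] [0.514  0.191  0.0174]
multimeter 0.81 [183. 139.  55.  46.] [0.6606 0.2229 0.036 ]
oil_bottle 0.67 [412. 264.  16.  29.] [ 0.5373 -0.4383  0.0524]
solder_reel 0.93 [255. 175.  24.  26.] [0.6327 0.0147 0.0476]
screwdriver 0.74 [321. 197.  67.  25.] [ 0.6946 -0.2216  0.0172]
top 395.08786692411644 [ 0.4011 -0.041   1.3269]
template 0.96 [295. 216.  60.  30.] [ 0.5067 -0.2025  0.0647]
handle 0.7 [297. 220.  59.  26.] [ 0.4999 -0.208   0.0713]
fixture 0.57 [158. 210.  85.  35.] [0.5188 0.2042 0.0123]
clamp_knob 0.51 [163. 209.  10.  30.] [0.5254 0.3123 0.032 ]
clamp 0.58 [164. 209.   8.  30.] [0.5254 0.3123 0.032 ]
clamp_pivot 0.69 [159. 207.  83.  41.] [0.5181 0.2062 0.0193]
multimeter 0.91 [178. 172.  26.  33.] [0.6504 0.243  0.0299]
solder_reel 0.51 [247. 181.  19.  19.] [0.64   0.0219 0.0485]
screwdriver 0.74 [174. 174.  32.  27.] [0.65   0.2459 0.0319]
screwdriver 0.6 [301. 174.  50.   8.] [ 0.6895 -0.2122  0.0223]
```

Run:
```python
from h import *
a=cv2.imread("pics/top0.png")[150:270,140:380]; cv2.imwrite("pics/topc.png",cv2.resize(a,(800,400),interpolation=cv2.INTER_CUBIC))
a=cv2.imread("pics/scene0.png")[120:300,130:440]; cv2.imwrite("pics/scc.png",cv2.resize(a,(800,465),interpolation=cv2.INTER_CUBIC))
```

```text
(no output)
```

View pics/topc.png

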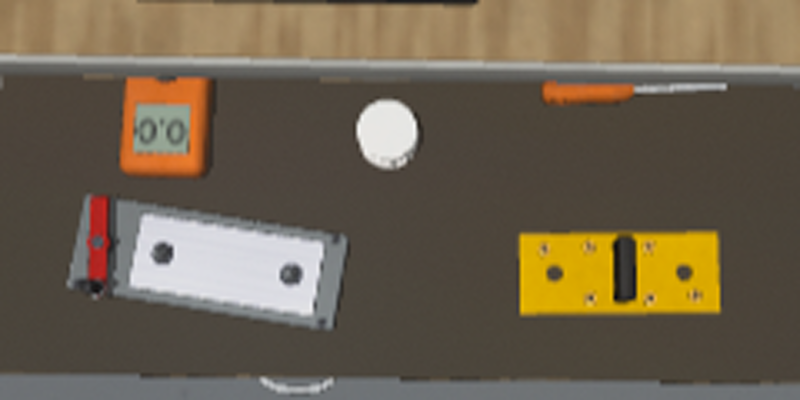

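View pics/scc.png

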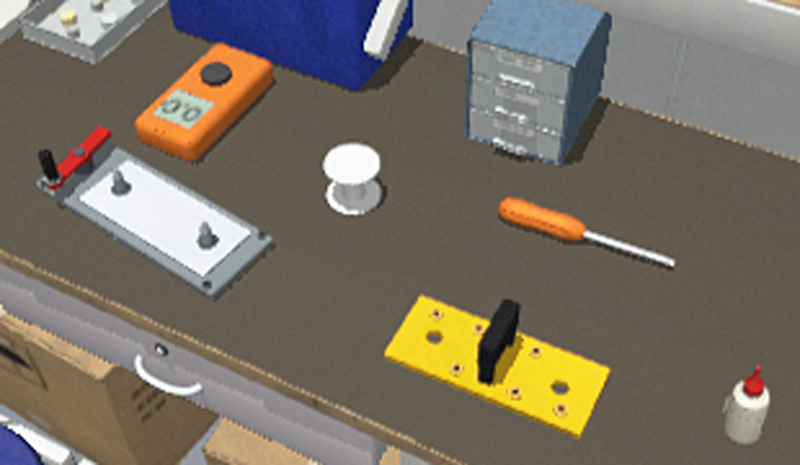

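The top view (crop, 3.33x) shows the clamp bar at (98,240) with its knob at (92,287) on the robot side. The pins are at (162,252) and (290,273), and the template is at (620,273) with its handle along world x. Next I fit the poses.

```bash
cat >> h.py <<'E'
def plane(p,uv,z):
    K=p["K"];M=R.from_rotvec(np.ravel(p["rvec"])).as_matrix();C=-M.T@np.ravel(p["tvec"])
    uv=np.atleast_2d(uv).astype(float)
    d=np.c_[(uv[:,0]-K[0,2])/K[0,0],(uv[:,1]-K[1,2])/K[1,1],np.ones(len(uv))]@M
    return (C+d*((z-C[2])/d[:,2])[:,None])
def rect(p,m,z):
    m=cv2.morphologyEx(m.astype(np.uint8),cv2.MORPH_CLOSE,np.ones((9,9)))
    n,l,st,_=cv2.connectedComponentsWithStats(m); i=1+st[1:,4].argmax()
    # subpixel-ish: use all pixels' plane coordinates, centroid + PCA
    c=max(cv2.findContours((l==i).astype(np.uint8),0,2)[0],key=len)[:,0]
    q=plane(p,c,z)[:,:2]*1000
    r=cv2.minAreaRect(q.astype(np.float32))
    v,u=np.where(l==i); a=plane(p,np.c_[u,v],z)[:,:2]; 
    w,V=np.linalg.eigh(np.cov(a.T)); ax=V[:,1]*np.sign(V[1,1])
    return r,a.mean(0),np.arctan2(-ax[0],ax[1])
E
python3 - <<'E'
from h import *
for n in("scene","top"):
    p=np.load(f"{n}0.npy",allow_pickle=True).item(); W=world(p); g=cv2.cvtColor(p["img"],cv2.COLOR_BGR2HSV)
    H,S,V=[g[...,i].astype(int) for i in range(3)]; X,Y,Z=W[...,0],W[...,1],W[...,2]
    b=(Z>-.02)&(Z<.12)&(X>.35)&(X<.75)
    m=b&(abs(H-25)<6)&(S>150)&(Y<-.05)&(Y>-.36)&(Z<.03); print(n,"templ",rect(p,m,.010), "z",np.median(Z[m]))
    hm=b&(V<70)&(Z>.055)&(Y<-.05)&(Y>-.36); print("handle",W[hm].mean(0),W[hm&(Z>.066)].mean(0), hm.sum())
    fm=b&(S<40)&(V>170)&(Y>.08)&(Y<.33)&(X<.60)&(Z<.03); print("panel",rect(p,fm,.018),np.median(Z[fm]))
    pm=b&(Y>.08)&(Y<.28)&(X<.6)&(Z>.03)&(Z<.06)
    k,l,st,_=cv2.connectedComponentsWithStats(pm.astype(np.uint8))
    for i in range(1,k): 
        q=W[l==i]; print(" pin",st[i,4],q.mean(0),q[q[:,2]>.04].mean(0) if (q[:,2]>.04).any() else"")
    km=b&(Y>.27)&(Y<.38)&(X<.6)&(Z>.05); print("knob",km.sum(),W[km].mean(0),W[km][:,2].max() if km.any() else"")
    rm=b&((H<6)|(H>174))&(S>150)&(Y>.25)&(Y<.38)&(X<.6); print("bar",rect(p,rm,.039))
E
```

```text
scene templ (((507.63458251953125, -212.1878662109375), (85.86370849609375, 201.77398681640625), 1.4258047342300415), array([ 0.5058, -0.2157]), np.float64(0.022175966941371476)) z 0.008946514490819776
handle [ 0.5048 -0.2139  0.067 ] [ 0.5067 -0.2126  0.069 ] 192
panel (((510.47222900390625, 186.8093719482422), (206.95108032226562, 89.71456146240234), 81.49983215332031), array([0.5099, 0.1776]), np.float64(-0.15022295827507146)) 0.01669903686054511
 pin 1 [0.5996 0.2127 0.0308] 
 pin 21 [0.5194 0.2422 0.0378] [0.5215 0.2429 0.0433]
 pin 22 [0.5004 0.1139 0.0387] [0.5014 0.1144 0.0429]
knob 51 [0.4834 0.2995 0.0661] 0.0791854472319793
bar (((524.1492919921875, 299.3180236816406), (99.09769439697266, 23.12809944152832), 1.5693687200546265), array([0.5295, 0.2997]), np.float64(-1.511387194561485))
top templ (((509.8306884765625, -211.57861328125), (83.56657409667969, 198.65420532226562), 0.794985830783844), array([ 0.5103, -0.2109]), np.float64(0.04052861888513904)) z 0.00938054548753941
handle [ 0.5081 -0.2094  0.0684] [ 0.5091 -0.2095  0.0694] 103
panel (((512.0593872070312, 181.29759216308594), (184.82090759277344, 74.94180297851562), 81.6016845703125), array([0.512 , 0.1812]), np.float64(-0.14897493406085133)) 0.017134105103165452
 pin 11 [0.5227 0.244  0.0413] [0.5236 0.2444 0.0446]
 pin 9 [0.5043 0.1167 0.0407] [0.504  0.1175 0.0439]
knob 24 [0.4866 0.3013 0.0709] 0.0816816680658268
bar (((534.7362060546875, 304.402099609375), (79.25935363769531, 19.542272567749023), 2.9822745323181152), array([0.536 , 0.3035]), np.float64(-1.550163174071387))
```

```bash
cat >> h.py <<'E'
def go(xyz,yaw):
    "yaw of tool x seen from above (deg), tool down -> shift mm, turn"
    s=arm.observe(); M=R.from_rotvec(s["ee_rot"]).as_matrix()
    c,n=np.cos(np.radians(yaw)),np.sin(np.radians(yaw))
    G=np.array([[c,n,0],[n,-c,0],[0,0,-1]])
    print("t",s["clock"],"pos",s["position"],"F",s["force"],"w",s["width"],"->",np.round(M.T@(np.array(xyz)-s["position"])*1000,1),R.from_matrix(M.T@G).as_rotvec())
E
python3 - <<'E'
from h import *
go((.44,.2,.22),91);go((.509,-.2115,.2),91);go((.509,-.2115,.12),91)
E
```

```text
t 1.1 pos [0.1678 0.6021 0.2267] F [-0.0788 -0.0543  0.4035] w 0.9969861639891097 -> [-314.2  370.2    6.7] [ 0.     -0.     -0.2893]
t 1.1 pos [0.1678 0.6021 0.2267] F [-0.0788 -0.0543  0.4035] w 0.9969861639891097 -> [-692.1  547.1   26.7] [ 0.     -0.     -0.2893]
t 1.1 pos [0.1678 0.6021 0.2267] F [-0.0788 -0.0543  0.4035] w 0.9969861639891097 -> [-692.1  547.1  106.7] [ 0.     -0.     -0.2893]
```

Call:
play_rows([
  [1,-31,37,1,0,0,-0.03],
  [1,-63,74,1,0,0,-0.06],
  [1,-94,111,2,0,0,-0.09],
  [1,-126,148,3,0,0,-0.12],
  [1,-157,185,3,0,0,-0.15],
  [1,-188,222,4,0,0,-0.18],
  [1,-220,259,5,0,0,-0.21],
  [1,-251,296,5,0,0,-0.24],
  [1,-283,333,6,0,0,-0.27],
  [1,-314,370,7,0,0,-0.289],
])

```text
clock: 2.1
position: [0.4408, 0.1985, 0.2201]
ee_rot: [2.201, 2.242, 0.002]
force: [0.9, -0.2, 0.1]
width: 0.999
```

Run:
```python
from h import *
go((.509,-.2115,.15),91)
```

```text
t 2.1 pos [0.4408 0.1985 0.2201] F [ 0.9443 -0.1908  0.1054] w 0.9992372301615832 -> [-411.2   60.6   69.9] [ 0.0009 -0.0007  0.0009]
```

Call:
play_rows([
  [1,-41,6,7,0,0,0],
  [1,-82,12,14,0,0,0],
  [1,-123,18,21,0,0,0],
  [1,-164,24,28,0,0,0],
  [1,-206,30,35,0,0,0],
  [1,-247,36,42,0,0,0],
  [1,-288,42,49,0,0,0],
  [1,-329,48,56,0,0,0],
  [1,-370,54,63,0,0,0],
  [1,-411,60.6,70,0,0,0],
])

```text
clock: 3.1
position: [0.5092, -0.213, 0.1498]
ee_rot: [2.2, 2.242, 0.002]
force: [0.8, 0.3, 0.5]
width: 1.002
```

Run:
```python
from h import *
go((.509,-.2115,.038),91)
p=arm.get_image("scene"); cv2.imwrite("pics/s1.png",cv2.resize(p["img"][180:330,220:420],(800,600),interpolation=cv2.INTER_CUBIC))
```

```text
t 3.1 pos [ 0.5092 -0.213   0.1498] F [0.7891 0.3007 0.4545] w 1.0020723570393673 -> [  1.4  -0.3 111.8] [ 0.0013 -0.0007  0.0012]
```

View pics/s1.png

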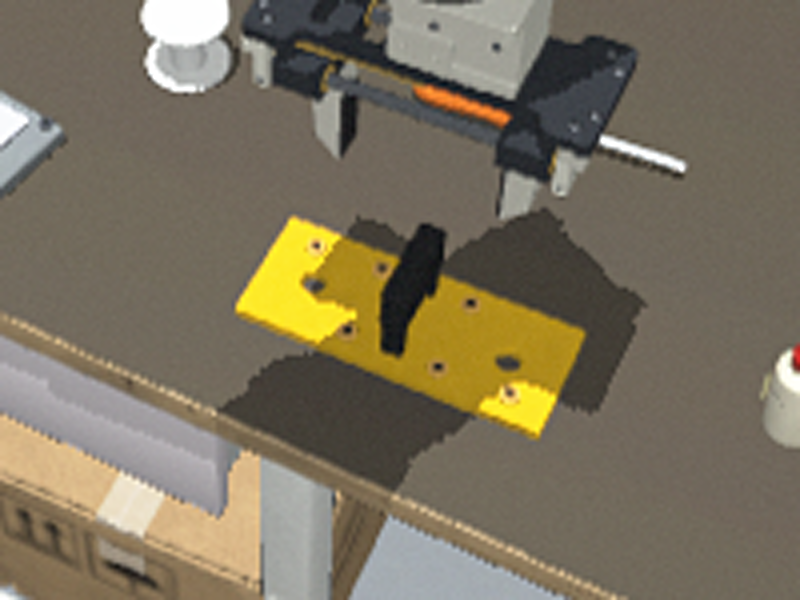

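Fingertips show at (335,150) and (515,205), straddling the handle at (415,285) below. I'll descend.

Call:
play_rows([
  [1,1,0,35,0,0,0],
  [1,1,0,70,0,0,0],
  [1,1,0,95,0,0,0],
  [1,1,0,112,0,0,0],
  [1,1,0,112,0,0,0],
  [0,1,0,112,0,0,0],
  [-1,1,0,112,0,0,0],
  [-1,1,0,112,0,0,0],
  [-1,1,0,112,0,0,0],
  [-1,1,0,112,0,0,0],
], force=30)

```text
clock: 4.15
position: [0.5093, -0.2206, 0.0378]
ee_rot: [2.204, 2.231, -0.002]
force: [0.6, 0.0, -1.3]
width: 0.617
```

Call:
play_rows([
  [-1,0,0,0,0,0,0],
  [-1,0,0,0,0,0,0],
  [-1,0,0,0,0,0,0],
  [-1,0,0,-15,0,0,0],
  [-1,0,0,-35,0,0,0],
  [-1,0,0,-55,0,0,0],
  [-1,0,0,-75,0,0,0],
  [-1,0,0,-90,0,0,0],
  [-1,0,0,-90,0,0,0],
  [-1,0,0,-90,0,0,0],
])

```text
clock: 5.15
position: [0.5088, -0.2199, 0.1272]
ee_rot: [2.204, 2.232, -0.003]
force: [0.1, -0.2, -3.1]
width: 0.172
```

Run:
```python
from h import *
go((.513,.181,.15),81.5)
for n in("scene","top"):
    p=arm.get_image(n); W=world(p); g=cv2.cvtColor(p["img"],cv2.COLOR_BGR2HSV)
    H,S,V=[g[...,i].astype(int) for i in range(3)]; X,Y,Z=W[...,0],W[...,1],W[...,2]
    m=(X>.3)&(X<.75)&(abs(H-25)<6)&(S>150)&(Y<-.05)&(Y>-.36)&(Z<.15)&(Z>.05)
    print(n,m.sum(),np.median(Z[m]),rect(p,m,.101)[0])
    A=np.c_[W[m][:,:2],np.ones(m.sum())];print(np.linalg.lstsq(A,W[m][:,2],rcond=None)[0])
    cv2.imwrite(f"pics/{n}2.png",p["img"])
```

```text
t 5.15 pos [ 0.5088 -0.2199  0.1272] F [ 0.1311 -0.2281 -3.1169] w 0.17198548016084833 -> [400.7   9.2 -24.6] [0.0024 0.0043 0.1607]
scene 2241 0.06741300356409843 ((482.8064880371094, -229.59634399414062), (82.68074798583984, 192.6659698486328), 0.7699116468429565)
[0.0146 0.0011 0.0602]
top 307 0.06697372560414505 ((506.0926513671875, -154.42791748046875), (74.88119506835938, 74.97405242919922), 0.2814784646034241)
[ 0.0091 -0.0077  0.0614]
```

Run:
```python
from h import *
s=arm.observe(); print(s["joints"],s["position"],s["width"])
p=arm.get_image("scene"); cv2.imwrite("pics/s3.png",cv2.resize(p["img"][180:330,220:420],(800,600),interpolation=cv2.INTER_CUBIC))
```

```text
[ 0.0388  0.4373  0.3687  1.8924 -0.2004  0.8461  2.0919] [ 0.5083 -0.2198  0.1266] 0.17549318679289894
```

View pics/s3.png

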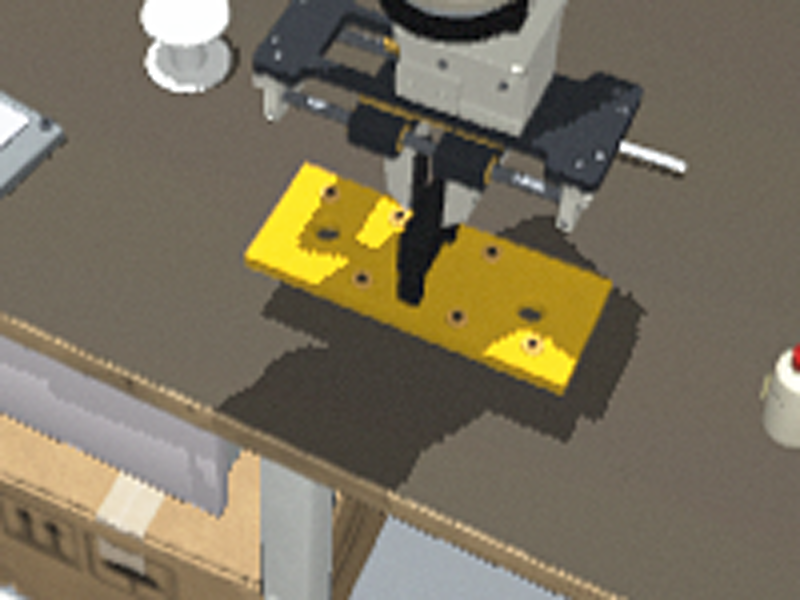

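The template hangs level, but only from the top of the handle, because I started lifting before the fingers had shut. I'll set it down and re-grip.

Call:
play_rows([
  [-1,0,0,20,0,0,0],
  [-1,0,0,40,0,0,0],
  [-1,0,0,52,0,0,0],
  [-1,0,0,57,0,0,0],
  [-1,0,0,58,0,0,0],
  [-1,0,0,58,0,0,0],
  [0,0,0,58,0,0,0],
  [0.2,0,0,58,0,0,0],
  [0.2,0,0,58,0,0,0],
  [0.2,0,0,58,0,0,0],
])

```text
clock: 6.3
position: [0.5088, -0.2203, 0.0689]
ee_rot: [2.205, 2.232, -0.004]
force: [-0.7, -0.2, 0.2]
width: 0.474
```

Run:
```python
from h import *
go((.509,-.2115,.037),91)
for n in("scene","top"):
    p=arm.get_image(n); W=world(p); g=cv2.cvtColor(p["img"],cv2.COLOR_BGR2HSV)
    H,S,V=[g[...,i].astype(int) for i in range(3)]; X,Y,Z=W[...,0],W[...,1],W[...,2]
    m=(X>.3)&(X<.75)&(abs(H-25)<6)&(S>150)&(Y<-.05)&(Y>-.36)&(Z<.15)&(Z>-.02)
    print(n,m.sum(),np.median(Z[m]),rect(p,m,.010)[0])
    v,u=np.where(m);print(W[m].min(0),W[m].max(0))
go((.509,-.2115,.037),91)
```

```text
t 6.3 pos [ 0.5088 -0.2203  0.0689] F [-0.7197 -0.2451  0.2461] w 0.4738660418068479 -> [ 8.9  0.2 31.9] [ 0.0013  0.0045 -0.0054]
scene 2080 0.009062236039752368 ((505.54730224609375, -220.29779052734375), (86.19056701660156, 201.64476013183594), 0.657306432723999)
[ 0.4652 -0.3207 -0.0023] [ 0.5571 -0.1154  0.0722]
top 222 0.00932322579426451 ((507.0953063964844, -149.25924682617188), (80.28241729736328, 59.967891693115234), 0.30280300974845886)
[ 0.4671 -0.1799 -0.0033] [ 0.5474 -0.1188  0.1387]
t 6.4 pos [ 0.5086 -0.2202  0.0687] F [-0.1111  0.1814  0.3913] w 0.5609610807711962 -> [ 8.8  0.5 31.7] [ 0.0008  0.0043 -0.0053]
```

Call:
play_rows([
  [0.3,0,0,15,0,0,0],
  [0.3,0,0,31,0,0,0],
  [0.3,0,0,31,0,0,0],
  [0,0,0,31,0,0,0],
  [-1,0,0,31,0,0,0],
  [-1,0,0,31,0,0,0],
  [-1,0,0,31,0,0,0],
  [-1,0,0,31,0,0,0],
  [-1,0,0,31,0,0,0],
  [-1,0,0,31,0,0,0],
], force=40)

```text
clock: 7.4
position: [0.5087, -0.2202, 0.038]
ee_rot: [2.205, 2.232, -0.003]
force: [-0.5, -0.1, 3.2]
width: 0.193
```

Call:
play_rows([
  [-1,0,0,0,0,0,0],
  [-1,0,0,0,0,0,0],
  [-1,0,0,0,0,0,0],
  [-1,0,0,0,0,0,0],
  [-1,0,0,0,0,0,0],
])

```text
clock: 7.9
position: [0.5087, -0.2202, 0.038]
ee_rot: [2.205, 2.232, -0.003]
force: [0.1, 0.3, 2.3]
width: 0.194
```

Call:
play_rows([
  [-1,0,0,-15,0,0,0],
  [-1,0,0,-35,0,0,0],
  [-1,0,0,-55,0,0,0],
  [-1,0,0,-75,0,0,0],
  [-1,0,0,-90,0,0,0],
  [-1,0,0,-90,0,0,0],
])

```text
clock: 8.5
position: [0.5094, -0.2203, 0.1293]
ee_rot: [2.204, 2.231, -0.002]
force: [0.3, 0.2, -3.7]
width: 0.192
```

Run:
```python
from h import *
for n in("scene",):
    p=arm.get_image(n); W=world(p); g=cv2.cvtColor(p["img"],cv2.COLOR_BGR2HSV)
    H,S,V=[g[...,i].astype(int) for i in range(3)]; X,Y,Z=W[...,0],W[...,1],W[...,2]
    m=(X>.3)&(X<.75)&(abs(H-25)<6)&(S>150)&(Y<-.05)&(Y>-.36)&(Z<.15)&(Z>.05)
    z=np.median(Z[m]);print(n,m.sum(),z,rect(p,m,z)[0])
    A=np.c_[W[m][:,:2],np.ones(m.sum())];print(np.linalg.lstsq(A,W[m][:,2],rcond=None)[0])
go((.513,.181,.14),81.5)
```

```text
scene 2247 0.10020577693360692 ((505.6077880859375, -221.56536865234375), (86.92071533203125, 200.82530212402344), 0.7526159882545471)
[ 0.0178 -0.0028  0.0905]
t 8.55 pos [ 0.5089 -0.2199  0.1281] F [-0.0561 -0.8212 -3.8221] w 0.1905877500103615 -> [400.8   9.1 -13.6] [0.0024 0.0042 0.1606]
```

Call:
play_rows([
  [-1,20,0,-4,0,0,0.01],
  [-1,60,1,-8,0,0,0.02],
  [-1,105,2,-12,0,0,0.04],
  [-1,150,3,-13,0,0,0.06],
  [-1,195,4,-13,0,0,0.08],
  [-1,240,5,-13,0,0,0.1],
  [-1,285,6,-13,0,0,0.12],
  [-1,330,7,-13,0,0,0.14],
  [-1,375,8,-13,0,0,0.16],
  [-1,401,9,-13,0,0,0.16],
])

```text
clock: 9.55
position: [0.5114, 0.1856, 0.1377]
ee_rot: [2.374, 2.054, -0.004]
force: [0.3, -0.3, -3.2]
width: 0.195
```

Call:
play_rows([
  [-1,0,0,0,0,0,0],
  [-1,0,0,0,0,0,0],
])

```text
clock: 9.75
position: [0.5101, 0.1861, 0.136]
ee_rot: [2.371, 2.057, -0.008]
force: [-0.2, -0.8, -3.7]
width: 0.197
```

Run:
```python
from h import *
go((.513,.181,.14),81.5)
for n in("scene","top"):
    p=arm.get_image(n); W=world(p); g=cv2.cvtColor(p["img"],cv2.COLOR_BGR2HSV)
    H,S,V=[g[...,i].astype(int) for i in range(3)]; X,Y,Z=W[...,0],W[...,1],W[...,2]
    m=(X>.3)&(X<.75)&(abs(H-25)<6)&(S>150)&(Y<.4)&(Y>0)&(Z<.16)&(Z>.05)
    z=np.median(Z[m]);print(n,m.sum(),z,rect(p,m,z))
    A=np.c_[W[m][:,:2],np.ones(m.sum())];print(np.linalg.lstsq(A,W[m][:,2],rcond=None)[0])
    cv2.imwrite(f"pics/{n}4.png",p["img"]);np.save(f"{n}4.npy",p,allow_pickle=True)
a=cv2.resize(cv2.imread("pics/scene4.png")[90:270,110:290],(400,400));b=cv2.resize(cv2.imread("pics/top4.png")[170:270,145:245],(400,400))
cv2.imwrite("pics/c4.png",np.hstack([a,b]))
```

```text
t 9.75 pos [0.5101 0.1861 0.136 ] F [-0.189  -0.8417 -3.6595] w 0.19716032858979818 -> [-4.7  3.5 -3.9] [-0.0018  0.0056  0.0066]
scene 1404 0.10696158095515163 (((507.01019287109375, 182.22808837890625), (206.9191436767578, 83.7115478515625), 82.27232360839844), array([0.5007, 0.1715]), np.float64(-0.053517060716032024))
[-0.0054 -0.0006  0.1098]
top 295 0.10788456242947829 (((505.03717041015625, 142.352294921875), (114.70625305175781, 79.95297241210938), 81.72283935546875), array([0.4891, 0.1191]), np.float64(0.44418815200559486))
[-0.013  -0.0047  0.1149]
```

View pics/c4.png

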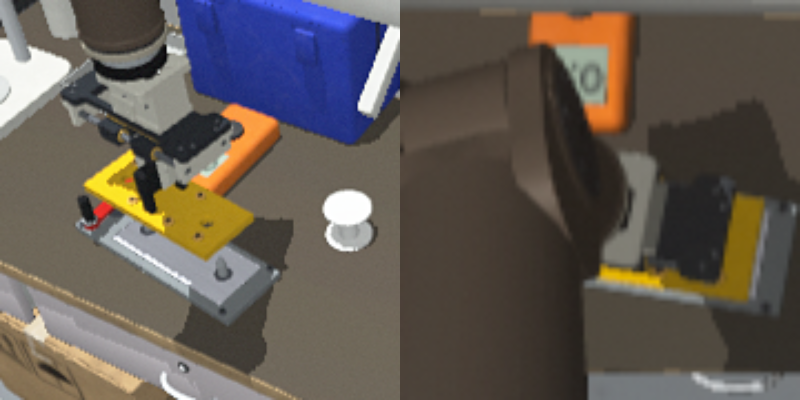

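The template is over the fixture, level and with its yaw right. I'll correct the offset and come down to just above the pin tips.

Call:
play_rows([
  [-1,-3,2,10,0,0,0.006],
  [-1,-5,3,25,0.001,-0.002,0.006],
  [-1,-5,3.5,38,0,0,0.006],
  [-1,-5,3.5,42,0,0,0.006],
  [-1,-5,3.5,42,0,0,0.006],
])

```text
clock: 10.35
position: [0.5133, 0.1769, 0.094]
ee_rot: [2.383, 2.043, -0.01]
force: [-1.2, 0.5, -4.6]
width: 0.194
```

Run:
```python
from h import *
go((.514,.181,.092),81.5)
p=arm.get_image("scene"); np.save("scene5.npy",p,allow_pickle=True)
cv2.imwrite("pics/s5.png",cv2.resize(p["img"][160:240,140:247],(800,598),interpolation=cv2.INTER_CUBIC))
```

```text
t 10.35 pos [0.5133 0.1769 0.094 ] F [-1.2137  0.5317 -4.5508] w 0.19391837357874955 -> [4.2 0.1 2. ] [-0.0018  0.0069 -0.0051]
```

View pics/s5.png

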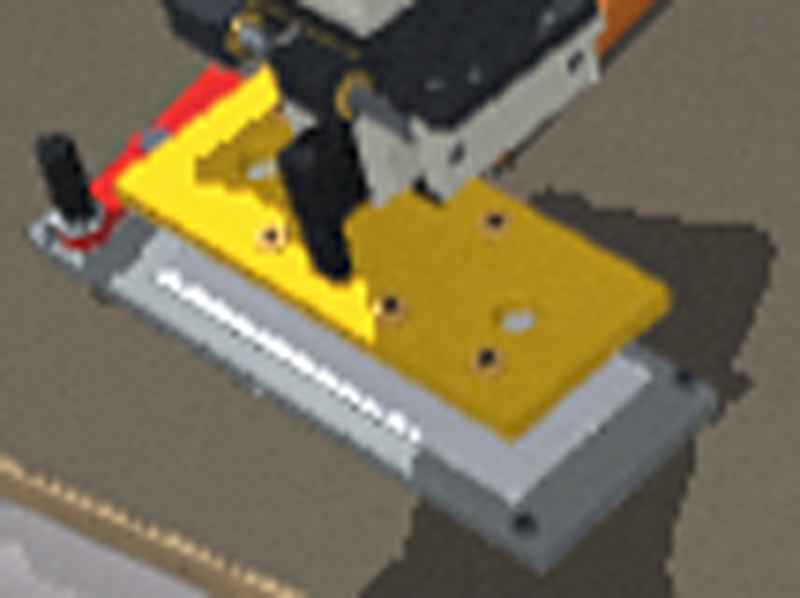

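Run:
```python
from h import *
p=np.load("scene5.npy",allow_pickle=True).item(); s0=np.load("scene0.npy",allow_pickle=True).item()
def crop(c): return np.array(c)*[107/800,80/598]+[140,160]-.5
h=plane(p,[crop((517,318)),crop((262,168))],.066)
print("holes",h,h.mean(0))
# dark pin pixels in scene0
g=s0["img"].max(2).astype(int)
for (u,v) in((176,187),(210,208)):
    a=g[v-6:v+10,u-7:u+8]; print(a)
t=plane(s0,[(176.5,186.7),(210.2,207.6)],.048);print(t,t.mean(0))
W=world(p);g=cv2.cvtColor(p["img"],cv2.COLOR_BGR2HSV);m=(abs(g[...,0].astype(int)-25)<6)&(g[...,1]>150)&(W[...,1]>0)&(W[...,2]>.03)&(W[...,2]<.12)
A=np.c_[W[m][:,:2],np.ones(m.sum())];print(np.median(W[m][:,2]),np.linalg.lstsq(A,W[m][:,2],rcond=None)[0])
```

```text
holes [[0.5007 0.1101 0.066 ]
 [0.5193 0.2364 0.066 ]] [0.51   0.1732 0.066 ]
[[ 91  88 113 163 162 162 163 158 159 155 177 169 168 141 116]
 [ 86 116 162 164 163 165 159 155 160 201 234 222 195 153 167]
 [111 162 164 164 163 162 160 178 208 251 250 250 246 195 188]
 [165 162 163 161 160 167 174 233 250 248 246 246 248 251 242]
 [161 160 157 159 151 185 186 243 251 248 246 246 246 247 248]
 [162 156 155 179 171 171 135 163 244 248 246 246 246 245 246]
 [160 156 174 232 235 168 149 113 209 250 246 245 247 246 245]
 [156 194 231 253 217 158 152 130 149 254 249 248 246 246 247]
 [203 248 250 251 223 147 140 122  91 244 250 250 247 246 246]
 [253 250 250 250 243 128 109 106  95 114 210 246 250 247 246]
 [251 249 250 252 249 132 113 114 104  92  90 166 253 250 247]
 [248 249 250 255 154 106 118 115 106  87  72 106 252 249 248]
 [246 248 250 255 125  99 117 116 102  93  99 147 251 248 247]
 [247 246 249 255 174 112 107 109  86 108 142 232 250 247 246]
 [247 247 248 250 244 194 158 152 180 192 235 251 249 247 247]
 [248 248 247 248 249 254 240 238 255 254 251 249 248 247 247]]
[[244 245 246
[... 413 characters left out ...]
5 245 246 246]
 [246 245 247 252 193 155 158 129 110 248 250 247 245 246 246]
 [244 245 247 252 201 140 153 118  90 203 239 250 247 245 245]
 [244 245 247 251 147 119 117 110  99  60 103 235 249 246 245]
 [246 246 247 219 112 116 121 116 105  73  94 111 249 247 246]
 [246 246 250 171 106 115 123 114 106  76  66 149 250 247 245]
 [247 247 250 227 112 107 120 114  98  75 125 240 250 248 246]
 [246 246 249 255 159 101 102 101 105 172 213 250 248 247 247]
 [244 245 246 252 238 183 174 176 185 252 250 247 247 247 248]
 [245 245 245 247 250 253 253 253 252 248 247 244 246 247 252]]
[[0.5199 0.2347 0.048 ]
 [0.4987 0.1069 0.048 ]] [0.5093 0.1708 0.048 ]
0.06504262752416735 [-0.0098 -0.0051  0.0707]
```

Run:
```python
from h import *
p=np.load("scene5.npy",allow_pickle=True).item(); s0=np.load("scene0.npy",allow_pickle=True).item()
g=p["img"].astype(int)
def crop(c): return np.array(c)*[107/800,80/598]+[140,160]-.5
for c in((517,320),(262,168)):
    u,v=np.round(crop(c)).astype(int); b=g[v-4:v+5,u-5:u+6]; sat=b.max(2)-b.min(2); print(u,v);print(sat)
    w=np.clip(120-sat,0,None)*(sat<70)*(b.max(2)>90); yy,xx=np.mgrid[v-4:v+5,u-5:u+6]; q=np.array([(w*xx).sum(),(w*yy).sum()])/w.sum(); print(q,plane(p,q,.061))
t=plane(s0,[(175.2,186.3),(209.2,206.3)],.048);print(t,t.mean(0))
# pin foot circles: bottom of dark region at z~.018
```

```text
209 202
[[144 145 148 144 153 149 151 146 151 150 145]
 [149 146 144 147 152 153 153 147 149 149 148]
 [147 149 148 147 146 146 146 146 147 146 149]
 [144 139 125 138 110 111  86 116 143 146 146]
 [146 137 128  79  30  30   1  81 137 146 147]
 [145 151 135  35   6   5   1  91 142 148 141]
 [153 147 150 119  83  77 141 147 148 145 145]
 [141 142 150 152 151 146 144 141 140 147 151]
 [112 111 123 136 145 143 148 144 144 144 146]]
[208.8142 202.5915] [[0.5027 0.1119 0.061 ]]
175 182
[[215 150 136 138 148 145 143 147 132  41   5]
 [142 142 139 147 149 150 145 126  57   7   4]
 [138 137 129 139 136 146 147  32  11   9   6]
 [141 130 114 132 103  83  85  12   9   4   2]
 [141 131 115  69  23  24  30  25   2   3   1]
 [140 144 127  35   7  68  78  71  10   6   5]
 [140 140 142 147 150 151 151 105  11   6  10]
 [193 187 189 192 147 138 146 148  42   2   3]
 [211 209 215 217 197 141 141 144  81   6   3]]
[174.6862 182.0943] [[0.5227 0.2399 0.061 ]]
[[0.5195 0.2389 0.048 ]
 [0.5013 0.112  0.048 ]] [0.5104 0.1754 0.048 ]
```

In the scene camera, the holes' midpoint is about 2 mm further in +x than the pins' midpoint, well inside the taper's capture range. I'll nudge it and lower onto the tapers.

Call:
play_rows([
  [-1,1,-1.5,3,0,0.005,-0.005],
  [-1,1,-1.5,8,0,0.006,-0.005],
  [-1,1,-1.5,13,0,0.006,-0.005],
  [-1,1,-1.5,16,0,0.006,-0.005],
  [-1,1,-1.5,16,0,0.006,-0.005],
])

```text
clock: 10.9
position: [0.512, 0.1784, 0.0781]
ee_rot: [-2.379, -2.051, 0.002]
force: [-0.1, 0.1, -3.1]
width: 0.192
```

Run:
```python
from h import *
go((.5115,.177,.056),81.5); print(arm.observe()["ft_torque"])
p=arm.get_image("scene"); np.save("scene6.npy",p,allow_pickle=True)
cv2.imwrite("pics/s6.png",cv2.resize(p["img"][160:240,140:247],(800,598),interpolation=cv2.INTER_CUBIC))
```

```text
t 10.9 pos [0.512  0.1784 0.0781] F [-0.0624  0.0683 -3.129 ] w 0.1921182111421361 -> [-1.4 -0.3 22.1] [-0.0016  0.0007  0.0005]
[ 0.0202 -0.0032  0.0115]
```

View pics/s6.png

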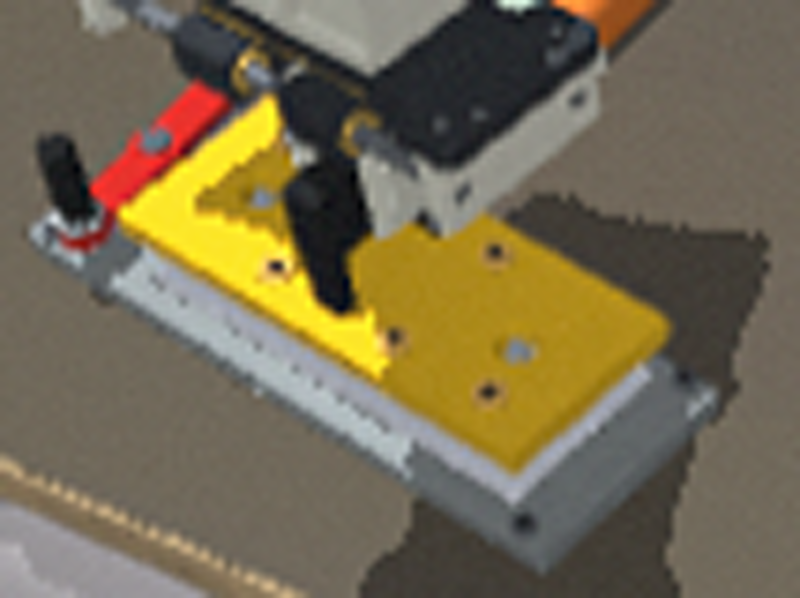

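Grey pin tips show in both holes, at (517,350) and (262,197), and no contact force has appeared. I'll continue.

Call:
play_rows([
  [-1,-0.5,0,3,0,0,0],
  [-1,-0.5,0,6,0,0,0],
  [-1,-0.5,0,9,0,0,0],
  [-1,-0.5,0,11,0,0,0],
  [-1,-0.5,0,11,0,0,0],
])

```text
clock: 11.45
position: [0.5122, 0.1785, 0.0672]
ee_rot: [-2.378, -2.051, 0.001]
force: [2.3, 2.9, -6.3]
width: 0.197
```

Side contact pushes toward +x and +y, so I'll give way about 1 mm and go on.

Call:
play_rows([
  [-1,1,1,0,0,0,0],
  [-1,1.2,1,3,0,0,0],
  [-1,1.2,1,6,0,0,0],
  [-1,1.2,1,6,0,0,0],
])

```text
clock: 11.85
position: [0.5129, 0.179, 0.0606]
ee_rot: [-2.379, -2.051, 0.003]
force: [0.5, -0.3, -3.0]
width: 0.196
```

Call:
play_rows([
  [-1,0.3,0,2,0,0,0],
  [-1,0.3,0,4,0,0,0],
  [-1,0.3,0,5.5,0,0,0],
  [-1,0.3,0,5.5,0,0,0],
])

```text
clock: 12.25
position: [0.5127, 0.1792, 0.056]
ee_rot: [-2.378, -2.05, 0.003]
force: [-5.5, -1.3, 11.4]
width: 0.196
```

Run:
```python
from h import *
go((.512,.179,.055),81.5)
p=arm.get_image("scene"); W=world(p);g=cv2.cvtColor(p["img"],cv2.COLOR_BGR2HSV);m=(abs(g[...,0].astype(int)-25)<6)&(g[...,1]>150)&(W[...,1]>0)&(W[...,2]>0)&(W[...,2]<.12)
A=np.c_[W[m][:,:2],np.ones(m.sum())];print(np.median(W[m][:,2]),np.linalg.lstsq(A,W[m][:,2],rcond=None)[0])
```

```text
t 12.25 pos [0.5127 0.1792 0.056 ] F [-5.4967 -1.3357 11.4062] w 0.19578319205951253 -> [-0.3 -0.7  1. ] [-0.0024  0.0005  0.0005]
0.02683122885305508 [-0.0216  0.004   0.0369]
```

Firm bottoming (about 14 N), with the plate top at 27 mm. It's seated, so I release and rise.

Call:
play_rows([
  [-1,0,0,-0.5,0,0,0],
  [0.5,0,0,-0.5,0,0,0],
  [0.5,0,0,-0.5,0,0,0],
  [0.5,0,0,-0.5,0,0,0],
  [0.5,0,0,-0.5,0,0,0],
  [0.5,0,0,-0.5,0,0,0],
  [0.5,0,0,-25,0,0,0],
  [0.5,0,0,-60,0,0,0],
  [0.5,0,0,-90,0,0,0],
  [0.5,0,0,-90,0,0,0],
])

```text
clock: 13.3
position: [0.5153, 0.18, 0.1497]
ee_rot: [2.38, 2.051, 0.007]
force: [0.5, -0.5, -0.4]
width: 0.747
```

Run:
```python
from h import *
p=arm.get_image("scene"); W=world(p);g=cv2.cvtColor(p["img"],cv2.COLOR_BGR2HSV);m=(abs(g[...,0].astype(int)-25)<6)&(g[...,1]>150)&(W[...,1]>0)&(W[...,2]>0)&(W[...,2]<.04)
A=np.c_[W[m][:,:2],np.ones(m.sum())];print(np.median(W[m][:,2]),np.linalg.lstsq(A,W[m][:,2],rcond=None)[0])
H,S=g[...,0].astype(int),g[...,1]
V=g[...,2]
km=(V<80)&(W[...,1]>.27)&(W[...,1]<.38)&(W[...,0]<.6)&(W[...,0]>.4)&(W[...,2]>.045)&(W[...,2]<.09);print("knob",km.sum(),W[km].mean(0),W[km&(W[...,2]>.07)].mean(0))
rm=((H<6)|(H>174))&(S>150)&(W[...,1]>.25)&(W[...,1]<.38)&(W[...,0]<.6)&(W[...,2]<.05)
print("bar",rect(p,rm,.039))
a=np.array([.148,.989]);pv=np.array([.5125,.179])+.125*a;print("pivot",pv)
go((.48,.30,.15),81.5)
cv2.imwrite("pics/s7.png",cv2.resize(p["img"][130:250,110:270],(800,600),interpolation=cv2.INTER_CUBIC))
```

```text
0.026727403610527754 [-0.0201  0.0024  0.0362]
knob 56 [0.4835 0.2995 0.0644] [0.4847 0.3009 0.0747]
bar (((524.1492919921875, 299.31805419921875), (99.0976791381836, 23.12809944152832), 1.5693652629852295), array([0.5289, 0.2994]), np.float64(-1.5222946310599204))
pivot [0.531  0.3026]
t 13.35 pos [0.5142 0.1798 0.1478] F [-0.2526 -0.1957  0.6018] w 0.7496717889781201 -> [113.9 -51.6  -2. ] [ 0.0009 -0.0019  0.0005]
```

View pics/s7.png

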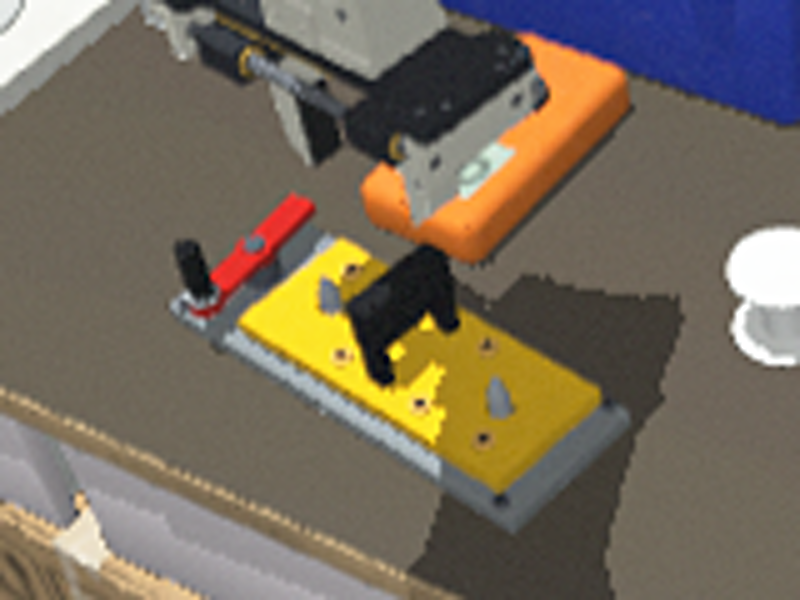

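The template lies flat with the pins through it, at (328,290) and (498,398). The clamp knob is near world (0.4855,0.302) and the pivot near (0.531,0.3026). I'll move over the knob.

Run:
```python
from h import *
go((.4855,.302,.125),81.5)
```

```text
t 13.35 pos [0.5142 0.1798 0.1478] F [-0.2526 -0.1957  0.6018] w 0.7496717889781201 -> [116.6 -46.4  23. ] [ 0.0009 -0.0019  0.0005]
```

Call:
play_rows([
  [0.2,25,-10,0,0,0,0],
  [0.2,60,-24,5,0,0,0],
  [0.2,95,-38,12,0,0,0],
  [0.2,112,-45,20,0,0,0],
  [0.2,117,-46.4,23,0,0,0],
  [0.2,117,-46.4,23,0,0,0],
])

```text
clock: 13.95
position: [0.4852, 0.3016, 0.1238]
ee_rot: [-2.379, -2.052, 0.0]
force: [0.3, 0.2, 0.6]
width: 0.594
```

Run:
```python
from h import *
go((.4855,.302,.054),81.5)
```

```text
t 13.95 pos [0.4852 0.3016 0.1238] F [0.3375 0.1567 0.5552] w 0.5938513953740522 -> [ 0.5  0.2 69.8] [-0.0002  0.0001  0.001 ]
```

Call:
play_rows([
  [0.2,0,0,25,0,0,0],
  [0.2,0,0,50,0,0,0],
  [0.2,0,0,66,0,0,0],
  [0.2,0,0,70,0,0,0],
  [-1,0,0,70,0,0,0],
  [-1,0,0,70,0,0,0],
  [-1,0,0,70,0,0,0],
  [-1,0,0,70,0,0,0],
  [-1,0,0,70,0,0,0],
  [-1,0,0,70,0,0,0],
], force=12)

```text
clock: 14.95
position: [0.4854, 0.302, 0.0542]
ee_rot: [-2.379, -2.052, -0.001]
force: [-0.5, 0.5, 2.5]
width: 0.147
```

Call:
play_rows([
  [-1,0,0,0,0,0,0],
  [-1,0,0,0,0,0,0],
  [-1,0,0,0,0,0,0],
])

```text
clock: 15.25
position: [0.4854, 0.302, 0.0542]
ee_rot: [-2.379, -2.052, -0.001]
force: [0.3, -0.5, 0.9]
width: 0.149
```

Run:
```python
from h import *
s=arm.observe();print(s["position"],s["force"],s["width"]*92)
M=R.from_rotvec(s["ee_rot"]).as_matrix(); pv=np.array([.531,.3026])
r=s["position"][:2]-pv; a0=np.degrees(np.arctan2(r[1],r[0]))%360; L=np.hypot(*r); print(a0,L)
for a in np.linspace(a0,80,19)[1:]:
    q=pv+L*np.array([np.cos(np.radians(a)),np.sin(np.radians(a))]); print(round(a),np.round((M.T@np.r_[q-s["position"][:2],0]*1000)[:2],1))
```

```text
[0.4854 0.302  0.0542] [ 0.3019 -0.4888  0.8538] 13.746375445454456
180.8130292624296 0.04557771763477505
175 [ 4.4 -0.5]
170 [ 8.9 -0.6]
164 [13.3 -0.2]
158 [17.7  0.6]
153 [22.   1.8]
147 [26.1  3.5]
142 [30.1  5.5]
136 [33.8  7.9]
130 [37.3 10.7]
125 [40.5 13.8]
119 [43.4 17.2]
114 [46.  20.8]
108 [48.1 24.7]
102 [49.9 28.8]
97 [51.3 33. ]
91 [52.3 37.4]
86 [52.8 41.8]
80 [52.9 46.2]
```

Knob gripped (13.7 mm). I'll lead it round, first half first.

Call:
play_rows([
  [-1,4.4,-0.5,0,0,0,0],
  [-1,8.9,-0.6,0,0,0,0],
  [-1,13.3,-0.2,0,0,0,0],
  [-1,17.7,0.6,0,0,0,0],
  [-1,22,1.8,0,0,0,0],
  [-1,26.1,3.5,0,0,0,0],
  [-1,30.1,5.5,0,0,0,0],
  [-1,33.8,7.9,0,0,0,0],
  [-1,37.3,10.7,0,0,0,0],
  [-1,37.3,10.7,0,0,0,0],
])

```text
clock: 16.25
position: [0.5016, 0.3377, 0.0538]
ee_rot: [-2.378, -2.052, -0.001]
force: [-1.3, -0.6, -3.8]
width: 0.151
```

Run:
```python
from h import *
s=arm.observe();print(s["position"],s["force"],s["width"]*92)
M=R.from_rotvec(s["ee_rot"]).as_matrix(); pv=np.array([.531,.3026])
r=s["position"][:2]-pv; a0=np.degrees(np.arctan2(r[1],r[0]))%360; L=np.hypot(*r); print(a0,L)
for a in np.linspace(a0,79,10)[1:]:
    q=pv+.0453*np.array([np.cos(np.radians(a)),np.sin(np.radians(a))]); print(round(a),np.round((M.T@np.r_[q-s["position"][:2],0]*1000)[:2],1))
```

```text
[0.5016 0.3377 0.0538] [-1.2835 -0.5906 -3.7827] 13.91864160776579
129.98761129306536 0.045756906607604765
124 [2.9 3.5]
119 [5.8 6.9]
113 [ 8.3 10.6]
107 [10.4 14.5]
102 [12.2 18.7]
96 [13.5 22.9]
90 [14.4 27.3]
85 [14.9 31.8]
79 [14.9 36.3]
```

Call:
play_rows([
  [-1,2.9,3.5,0,0,0,0],
  [-1,5.8,6.9,0,0,0,0],
  [-1,8.3,10.6,0,0,0,0],
  [-1,10.4,14.5,0,0,0,0],
  [-1,12.2,18.7,0,0,0,0],
  [-1,13.5,23,0,0,0,0],
  [-1,14.4,27.3,0,0,0,0],
  [-1,14.9,31.8,0,0,0,0],
  [-1,14.9,35,0,0,0,0],
  [-1,14.9,36,0,0,0,0],
])

```text
clock: 17.25
position: [0.5398, 0.3483, 0.0538]
ee_rot: [-2.377, -2.053, -0.003]
force: [-3.3, 4.0, -4.7]
width: 0.146
```

It reached the stop (reaction -3.3 N in x). I release, rise and look.

Call:
play_rows([
  [-1,0,-0.5,0,0,0,0],
  [0,0,-0.5,0,0,0,0],
  [0,0,-0.5,0,0,0,0],
  [0,0,-0.5,0,0,0,0],
  [0,0,-0.5,0,0,0,0],
  [0.2,0,-0.5,-20,0,0,0],
  [0.2,0,0,-50,0,0,0],
  [0.2,0,0,-80,0,0,0],
  [0.2,0,0,-90,0,0,0],
])

```text
clock: 18.15
position: [0.5415, 0.3487, 0.1473]
ee_rot: [-2.378, -2.052, -0.011]
force: [0.5, 0.7, 0.4]
width: 0.599
```

Run:
```python
from h import *
p=arm.get_image("scene")
cv2.imwrite("pics/s8.png",cv2.resize(p["img"][130:250,110:270],(800,600),interpolation=cv2.INTER_CUBIC))
go((.514,.179,.125),81.5);go((.514,.179,.058),81.5)
```

```text
t 18.2 pos [0.5415 0.3489 0.1475] F [0.6212 0.5752 1.154 ] w 0.6017602263857884 -> [-172.3   -2.4   21.5] [ 0.0044 -0.0058  0.0018]
t 18.2 pos [0.5415 0.3489 0.1475] F [0.6212 0.5752 1.154 ] w 0.6017602263857884 -> [-172.6   -2.7   88.5] [ 0.0044 -0.0058  0.0018]
```

View pics/s8.png

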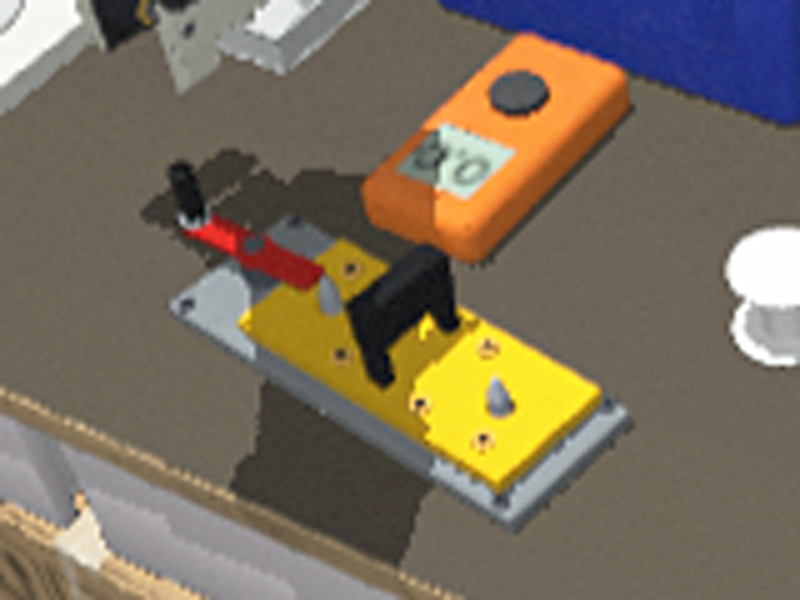

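The clamp is closed: knob at (185,190), nose at (320,280) over the template's end. Next is the handle, for the tug.

Call:
play_rows([
  [0.3,-30,0,5,0,0,0],
  [0.3,-75,-1,12,0,0,0],
  [0.3,-120,-2,18,0.002,-0.003,0],
  [0.3,-155,-2.5,21,0.004,-0.005,0],
  [0.3,-172,-2.5,21,0.004,-0.005,0],
  [0.3,-172,-2.5,21,0.004,-0.005,0],
  [0.3,-172,-2.5,21,0.004,-0.005,0],
])

```text
clock: 18.9
position: [0.5141, 0.1803, 0.1253]
ee_rot: [-2.377, -2.053, -0.002]
force: [-0.5, 0.0, -0.3]
width: 0.651
```

Run:
```python
from h import *
go((.513,.179,.058),81.5)
```

```text
t 18.9 pos [0.5141 0.1803 0.1253] F [-0.5266  0.0087 -0.3456] w 0.6510335412566322 -> [-1.6 -1.  67.3] [ 0.0005 -0.0015  0.0022]
```

Call:
play_rows([
  [0.3,-1.5,-1,25,0,0,0],
  [0.3,-1.5,-1,50,0,0,0],
  [0.3,-1.5,-1,63,0,0,0],
  [0.3,-1.5,-1,67,0,0,0],
  [-1,-1.5,-1,67,0,0,0],
  [-1,-1.5,-1,67,0,0,0],
  [-1,-1.5,-1,67,0,0,0],
  [-1,-1.5,-1,67,0,0,0],
  [-1,-1.5,-1,67,0,0,0],
  [-1,-1.5,-1,67,0,0,0],
], force=30)

```text
clock: 19.9
position: [0.5131, 0.1792, 0.0586]
ee_rot: [-2.377, -2.053, -0.003]
force: [-0.4, -0.4, 2.5]
width: 0.194
```

Call:
play_rows([
  [-1,0,0,0,0,0,0],
  [-1,0,0,0,0,0,0],
  [-1,0,0,0,0,0,0],
])

```text
clock: 20.2
position: [0.5131, 0.1792, 0.0586]
ee_rot: [-2.377, -2.053, -0.003]
force: [-0.4, 0.9, 0.8]
width: 0.193
```

Call:
play_rows([
  [-1,0,0,-1,0,0,0],
  [-1,0,0,-2,0,0,0],
  [-1,0,0,-3,0,0,0],
  [-1,0,0,-4,0,0,0],
  [-1,0,0,-4,0,0,0],
])

```text
clock: 20.7
position: [0.5125, 0.1794, 0.062]
ee_rot: [-2.376, -2.053, -0.001]
force: [1.8, 4.0, -13.6]
width: 0.195
```

Pull is 13.6 N against about 3.3 N of weight, so the clamp holds. I'll pull slightly more, then set down and release.

Call:
play_rows([
  [-1,0,0,-1,0,0,0],
  [-1,0,0,-1.5,0,0,0],
  [-1,0,0,-1.5,0,0,0],
  [-1,0,0,-1.5,0,0,0],
])

```text
clock: 21.1
position: [0.5122, 0.1798, 0.0629]
ee_rot: [-2.375, -2.054, -0.0]
force: [2.6, 4.5, -18.0]
width: 0.196
```

Run:
```python
from h import *
go((.5131,.1792,.0575),81.5);print(arm.observe()["ft_torque"])
```

```text
t 21.1 pos [0.5122 0.1798 0.0629] F [  2.5853   4.5402 -18.0183] w 0.19602567395859227 -> [-0.5  1.   5.4] [-0.0009 -0.0011  0.0034]
[ 0.1071 -0.5892 -0.0774]
```

Call:
play_rows([
  [-1,-0.5,1,2,0,0,0.003],
  [-1,-0.5,1,4,0,0,0.003],
  [-1,-0.5,1,5,0,0,0.003],
  [-1,-0.5,1,5,0,0,0.003],
])

```text
clock: 21.5
position: [0.5136, 0.1789, 0.0587]
ee_rot: [-2.379, -2.05, -0.002]
force: [-1.4, -1.9, 2.3]
width: 0.195
```

Call:
play_rows([
  [0.4,0,0,0,0,0,0],
  [0.4,0,0,0,0,0,0],
  [0.4,0,0,0,0,0,0],
  [0.4,0,0,0,0,0,0],
  [0.4,0,0,0,0,0,0],
  [0.4,0,0,-20,0,0,0],
  [0.4,0,0,-55,0,0,0],
  [0.4,0,0,-90,0,0,0],
  [0.4,0,0,-110,0,0,0],
  [0.4,0,0,-110,0,0,0],
])

```text
clock: 22.5
position: [0.5153, 0.1793, 0.1716]
ee_rot: [2.38, 2.05, 0.01]
force: [0.4, -0.7, 0.0]
width: 0.698
```

Call:
play_rows([
  [0.4,0,-25,0,0,0,0],
  [0.4,0,-50,0,0,0,0],
  [0.4,0,-75,0,0,0,0],
  [0.4,0,-75,0,0,0,0],
  [0.4,0,-75,0,0,0,0],
  [0.4,0,-75,0,0,0,0],
])

```text
clock: 23.1
position: [0.4418, 0.1902, 0.171]
ee_rot: [2.38, 2.05, 0.01]
force: [0.4, -0.2, -0.4]
width: 0.699
```

Run:
```python
from h import *
p=arm.get_image("scene");W=world(p);g=cv2.cvtColor(p["img"],cv2.COLOR_BGR2HSV);m=(abs(g[...,0].astype(int)-25)<6)&(g[...,1]>150)&(W[...,1]>0)&(W[...,2]>0)&(W[...,2]<.04)
A=np.c_[W[m][:,:2],np.ones(m.sum())];print(np.median(W[m][:,2]),np.linalg.lstsq(A,W[m][:,2],rcond=None)[0])
s=arm.observe();print(s["clock"],s["position"],s["force"])
for q in("multimeter","oil_bottle","solder_reel","screwdriver"):
    d=arm.look_for(p,q)[:1]; print(q,[np.round(np.array(x["box"])*[560,420,560,420]) for x in d])
cv2.imwrite("pics/s9.png",cv2.resize(p["img"][120:320,110:450],(800,470),interpolation=cv2.INTER_CUBIC))
```

```text
0.026742448584271147 [-0.02    0.0007  0.0364]
23.15 [0.4419 0.1902 0.1711] [0.5404 0.4295 0.0445]
multimeter [array([185., 138.,  49.,  47.])]
oil_bottle [array([410., 263.,  17.,  31.])]
solder_reel [array([254., 176.,  24.,  26.])]
screwdriver []
```

View pics/s9.png

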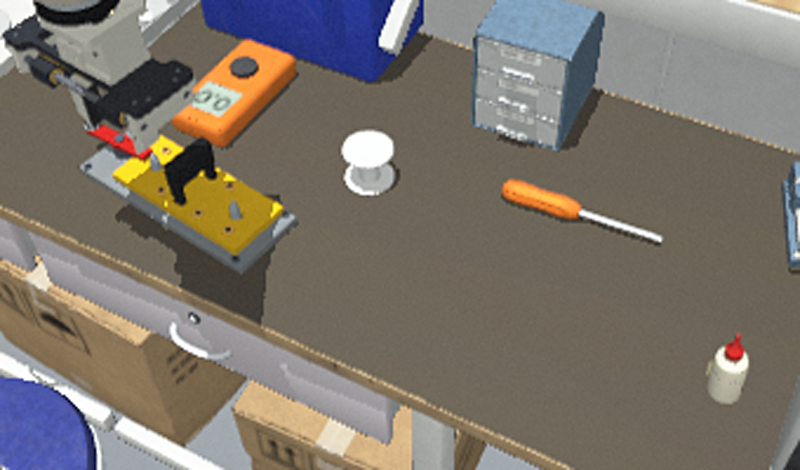

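The template is flat with pins showing, the clamp is across, the gripper is clear and the bystanders are in place. Handing in.

```bash
python3 -c "
from cell import arm
print(arm.sign_off())"
```

```text
the job is handed in; nothing more can be done
None
```

The template is seated over both pins, clamped, tug-tested and let go. I handed the job in at about 23 s; `sign_off` gave no verdict.

- **First grasp:** I lifted before the fingers had fully shut and caught only the top of the handle. I set the template back down on the bench, re-gripped it and carried on. This moved it about 8 mm, well away from the fixture.
- **Seating:** it went down with about 14 N at the bottom. The top of the plate read 27 mm by depth (28 mm expected), both before clamping and at the end, and both pins showed through the holes. Depth put the final tilt at about 0.02 rad, the same as when it was first seated.
- **Clamp:** I led the knob round to its stop, at about 79° from above against about 81.5° expected for fully closed. The picture showed the nose over the template's end.
- **Tug:** the upward pull reached 18 N, about 14 N beyond the template's weight. The gripper rose about 4 mm and then held; I then set the template down and released it.
- **Final check:** the gripper was clear, with no notable force on it. The meter, oiler and reel boxes matched their starting positions to within a few pixels. The detector did not report the screwdriver, but it was visible in the last picture and looked unmoved.
- **Disagreement:** the two cameras differed by a few millimetres on the fixture's position, so I settled it by comparing holes and pins in one camera and by the contact forces.

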